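Lay a battery pack over on its welding rest

TASK

Bring the standing battery pack up until its foot is square against the near edge of the low wooden rest, then push it over by its carrying handle so that it tips over that edge onto the rest: tip it, do not lift it over, and lower it gently all the way down rather than letting it drop. Then slide the lying pack along the rest until its handle end is fully home against both end blocks, midway between them with the handle in the gap, pressing only lightly on the wood, and let go. Leave the spool, the loose cell and the meter where they are.

Things in the scene. Friction and masses are not known exactly. Their poses are not given: they have to be found in the camera images.
- bed: the welding rest: a fixed wooden board 122 (x) x 150 (y) x 20 mm high, lying on the bench. Origin: middle of its near edge, at bench level; its x axis runs from that near edge across the board to the end blocks, y along the edge, z up. The near edge (x = 0, a vertical face 20 mm high) is the low stop for the pack's foot. The pack slides on the wood with some 4 to 10 N of friction, sticking a little before it starts.
- blocks: the two fixed end blocks standing on the rest; same origin and axes as the rest. Their faces towards the near edge are at x = 84 mm, they are 28 mm thick, reach up to z = 62 mm and cover y = 47 to 67 mm on either side, leaving a gap of 94 mm between them for the handle.
- pack_center (a point): centre of the battery pack: a rigid block of cells between black holders, 75 mm thick (its x) x 116 mm wide (its y) x 90 mm tall (its z, up while it stands), about 0.7 to 1 kg. It stands upright on the bench a few cm short of the near edge of the rest, its x axis pointing roughly along the rest's x. When tipped over, its +x face lies on the rest.
- handle (a point): middle of the grip bar of the pack's carrying handle: a round steel bar 12 mm in diameter along the pack's y, 64 mm between the axes of its two legs (52 mm clear), its axis 45 mm above the pack's top face (135 mm above the foot), halfway across the 75 mm thickness. Rigidly fixed to the pack. Pinched across the bar between two fingers, it can turn in them as the pack tips. Same axes as the pack.
- head (a point): centre of the pack's top face (90 mm above the foot), the end with the handle; same axes as the pack. Home when this face touches both end blocks (the foot end then overhangs the near edge by 6 mm).
- foot (a point): middle of the pack's lower edge on its +x side (the edge that comes against the rest); same axes as the pack.
- spool: bystander: steel spool of strip lying flat, 70 mm across, 20 mm high; origin at the centre of its underside.
- cell: bystander: a single loose battery cell standing on end, 19 mm across, 65 mm tall; origin at the centre of its underside.
- meter: bystander: hand-held test meter lying flat, 140 x 70 x 37 mm; origin at the centre of its underside.
Mind the look-alikes: they are no part of the job. What is shaped like the bed but turquoise or yellow is not meant.

How it is judged:
By the outcome, as a careful person would: the job done as asked, in the order asked, and still so for the second after the job is handed in, with the robot touching nothing.
It also fails if it takes over 67 s, if anything falls off the work surface, if the arm or the gripper's body presses on something with over 40 N, if the wrist force passes 120 N, or if a joint passes its speed limit or range.

ROBOT

A 6-joint arm with a two-finger parallel gripper is mounted at the origin on the work surface. World frame = base frame: x ahead of the robot, y to its left, z up, the work surface at z = 0. Lengths are in m, angles in rad, forces in N, time in s.
With the tool pointing down it reaches from about 0.35 to 0.85 m from the base axis. Payload 8.1 kg.
Tool frame: the origin (TCP) lies at the very end of the fingers, on their centre line; the grasp point (between the pads) lies 19 mm behind it (robot.pinch_z is the distance from the TCP to the grasp point, in m); y points along the fingers, x is the direction in which the jaws open and shut, and the axes are right-handed (so a half turn about y gives the same grasp; the last joint's range is limited). The gripper opens to 93 mm and grips with 3 to 60 N. Pads are 15 mm wide; open, the fingers measure 128 mm over their backs; the gripper's body (75 mm by 188 mm) begins 65 mm behind the grasp point.
Start: joints at [-1.309, 0.13, 1.488, -0, 1.523, -0.085], TCP at [0.204, -0.564, 0.219] pointing down, gripper open.
Joint ranges: [-2.96, 2.96], [-0.89, 2.26], [0.02, 2.5], [-1.34, 4.48], [0, 2.73], [-2.66, 2.66]. Speed limits (rad/s): [2.39, 2.39, 2.79, 3.14, 3.14, 3.14].

INTERFACE

Orientations are given as a rotation vector (axis times angle).
In Python, from plant import robot gives the robot as it stands.
- The arm moves only by the shell command python3 -m inch 'ROWS' [FORCE]. ROWS is JSON, a list of rows, each a list of 5 numbers: the closure, from -1 (fully open) to 1 (shut), then the shift along the world's x, y, z in m, then the turn about the world's z in rad. A call has 1 to 8 rows; each row is the pose to reach, as a shift and turn from the pose measured when the call began; what a row does not reach only later rows make up. A row lasts 1/8 s, in which the tool goes at most 62.5 mm and 10.7 degrees, less where a joint would pass 70% of its speed; a pose out of reach is approached as far as the arm can. A call with a gripper value outside its range is refused whole. The fingers move at their own pace and stop on an object; FORCE is the grip in N (left out, the last holds). Time passes only in rows, so rows that repeat a pose let the fingers close. It gives the time, the measured TCP pose, the force and the opening at its end, in the units of the state.
- robot.read_state(): the state, without advancing time (a new reading comes with each control period).
- robot.read_camera(name): name is "side" or "top"; returns a dict with "color" (420x560x3 uint8, red, green, blue), "mtx" (3x3 intrinsics, pixels), "R" (3x3) and "t" (3): a world point X has camera coordinates R X + t. Camera axes: x right, y down, z forward; pixel columns grow to the right and rows downward; lengths in m; the calibration is good to about 2 mm. A picture is of the moment at which its call begins. There is no depth.
- robot.close_job(): hands the job in, once; it reports no verdict.
The state is a dict: "t": time; "q": joint angles; "dq": joint speeds; "joint_torque": joint torques, N m; "tool_pos": TCP position; "orientation": TCP orientation; "force": force on the tool from outside, world axes, zero at the start; "wrist_torque": the same for the moment, N m; "opening": finger opening in m.
Only numpy, scipy, OpenCV 4.12 (cv2) and the standard library are available. Lean on these libraries where they do the work, as an engineer would, in place of code of your own. Each camera call takes 0.05 s, during which the arm holds its last target. There are 200 camera calls.

## Working session

There is one attempt and no reset: what is moved stays moved. The work goes in short steps, Python scripts to look and compute and a shell command to move; the robot and the scene stay as the last step left them, time stands still between calls to the robot, and variables do not carry over. Pictures are saved under pics/ and viewed, about 8 in all and at most 12, crops included, and the job is handed in when it is done.

```bash
mkdir -p pics; ls; cat > h.py <<'E'
import numpy as np, cv2
from plant import robot
def shot(n,name):
    c=robot.read_camera(n); cv2.imwrite(f'pics/{name}.png',c['color'][:,:,::-1]); np.savez(f'pics/{name}.npz',**{k:c[k] for k in('color','mtx','R','t')}); return c
def load(name): return np.load(f'pics/{name}.npz')
def ray(c,u,v):
    d=c['R'].T@np.linalg.solve(c['mtx'],[u,v,1.]); return -c['R'].T@c['t'], d/np.linalg.norm(d)
def onz(c,u,v,z):
    o,d=ray(c,u,v); return o+d*(z-o[2])/d[2]
def proj(c,X):
    p=c['mtx']@(c['R']@np.asarray(X,float)+c['t']); return p[:2]/p[2]
def cross(c1,p1,c2,p2):
    o1,d1=ray(c1,*p1);o2,d2=ray(c2,*p2)
    s=np.linalg.lstsq(np.c_[d1,-d2],o2-o1,rcond=None)[0]; a=o1+s[0]*d1;b=o2+s[1]*d2
    return (a+b)/2,np.linalg.norm(a-b)
E
python3 - <<'E'
from h import *
for n in('side','top'):
    c=shot(n,n+'0'); print(n,-c['R'].T@c['t'],c['R'][2])
a=cv2.imread('pics/side0.png');b=cv2.imread('pics/top0.png')
s=robot.read_state();print({k:np.round(s[k],3) for k in s})
E
```

```text
pics
side [ 0.3246011  -0.51252509  0.69704885] [ 0.20765505  0.66009469 -0.72191023]
top [0.33487881 0.00141935 1.08561858] [ 0.14579176 -0.00440771 -0.98930548]
{'t': np.float64(0.1), 'q': array([-1.309,  0.131,  1.489, -0.   ,  1.523, -0.085]), 'dq': array([ 0.   ,  0.001, -0.002, -0.001, -0.   ,  0.001]), 'joint_torque': array([ 2.0000e-03, -5.6134e+01, -4.9309e+01,  7.7000e-02,  2.9000e-02,
       -0.0000e+00]), 'tool_pos': array([ 0.204, -0.564,  0.218]), 'orientation': array([-1.352,  0.951, -0.949]), 'force': array([ 0.46 , -0.301, -0.275]), 'wrist_torque': array([ 0.03 , -0.005,  0.022]), 'opening': np.float64(0.093)}
```

View pics/side0.png

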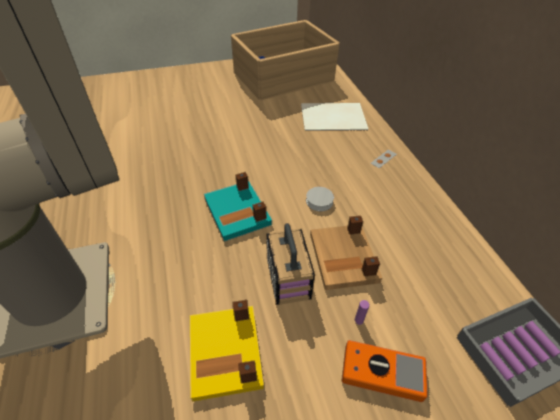

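View pics/top0.png

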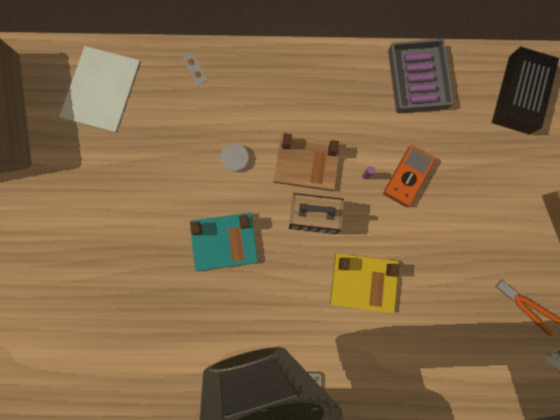

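The side view shows the wooden rest at about (343,258), with the turquoise (237,208) and yellow (225,350) look-alikes. The top view has them at (308,162), (224,242) and (365,283). There is only one pack: side (291,265), top (316,213). I choose the plain wooden rest at top (308,162) and will check it in one close crop.

```bash
python3 - <<'E'
from h import *
a=cv2.imread('pics/side0.png')[195:325,245:395];b=cv2.imread('pics/top0.png')[120:245,265:385]
a=cv2.resize(a,(450,390),interpolation=cv2.INTER_CUBIC)
b=cv2.resize(b,(346,360),interpolation=cv2.INTER_CUBIC)
b=cv2.resize(cv2.imread('pics/top0.png')[125:240,270:350],(320,460),interpolation=cv2.INTER_CUBIC)
o=np.zeros((460,780,3),np.uint8);o[:390,:450]=a;o[:460,455:775]=b
cv2.imwrite('pics/crop0.png',o)
R=cv2.Rodrigues(robot.read_state()['orientation'])[0];print(R.round(3))
E
```

```text
[[ 0.34  -0.     0.94 ]
 [-0.94   0.002  0.34 ]
 [-0.002 -1.     0.   ]]
```

View pics/crop0.png

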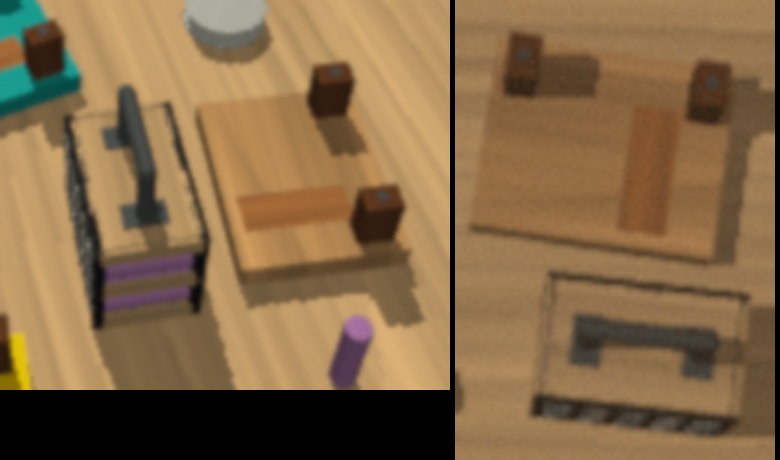

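The crop confirms the choice: the plain wooden rest has dark end blocks at its far end, and the pack stands on the near side. Next I triangulate the corners.

```bash
python3 - <<'E'
from h import *
S=load('side0');T=load('top0')
s=lambda x,y:(245+(x-.5)/3+0,195+(y-.5)/3)
t=lambda x,y:(270+(x-455-1.5)/4,125+(y-1.5)/4)
P={'nearL':((198,104),(471,229)),'nearR':((243,268),(711,260)),
'barL':((125,92),(577,326)),'barR':((148,186),(716,338)),
'topFL':((167,103),(551,274)),'topFR':((207,240),(748,297)),'topNL':((68,118),(540,398)),'topNR':((98,255),(735,415)),
'blkL':((331,68),(526,36)),'blkR':((378,192),(713,66))}
for k,(a,b) in P.items():
    X,e=cross(S,s(*a),T,t(*b)); print(k,(X*1000).round(1),'gap',round(e*1000,1))
z=dict(nearL=.02,nearR=.02,barL=.141,barR=.141,topFL=.09,topFR=.09,topNL=.09,topNR=.09,blkL=.062,blkR=.062)
for k,(a,b) in P.items(): print(k,(onz(S,*s(*a),z[k])*1000).round(1)[:2],(onz(T,*t(*b),z[k])*1000).round(1)[:2])
E
```

```text
nearL [559.5   7.2  21.2] gap 6.5
nearR [ 540.8 -139.6   22.7] gap 4.3
barL [481.8 -51.8 127.3] gap 1.9
barR [ 474.7 -127.7  127.3] gap 1.1
topFL [517.4 -38.9  89.7] gap 1.8
topFR [ 505.8 -151.6   89.5] gap 2.3
topNL [446.9 -33.2  89.7] gap 3.6
topNR [ 437.5 -143.4   89.6] gap 1.3
blkL [659.1 -22.4  67.6] gap 10.3
blkR [ 643.1 -133.9   66.6] gap 9.1
nearL [563.3   8. ] [556.5   7.8]
nearR [ 543.9 -138.3] [ 539.2 -139.5]
barL [478.9 -62.9] [478.7 -50.9]
barR [ 470.5 -136.9] [ 473.2 -125.9]
topFL [518.2 -39.1] [516.4 -38.7]
topFR [ 506.8 -151.9] [ 504.6 -151.3]
topNL [448.6 -33.5] [445. -33.]
topNR [ 438.1 -143.7] [ 436.8 -143.3]
blkL [656.4 -18.1] [666.2 -23.8]
blkR [ 640.5 -130.9] [ 649.2 -135.8]
```

```bash
python3 -m inch '[[-1,0.035,0.06,0,0.14],[-1,0.07,0.12,0,0.28],[-1,0.105,0.18,0,0.42],[-1,0.14,0.24,0,0.56],[-1,0.175,0.30,0,0.70],[-1,0.21,0.36,0,0.85],[-1,0.24,0.42,0,1.0],[-1,0.273,0.473,0,1.128]]' 25; python3 -m inch '[[-1,0,0,0,0],[-1,0,0,0,0]]'; python3 - <<'E'
from h import *
s=robot.read_state();R=cv2.Rodrigues(s['orientation'])[0];print(s['t'],s['tool_pos'],np.arctan2(R[1,0],R[0,0]),R[:,1],s['force'])
E
```

```text
t: 1.1
tool_pos: [0.4538, -0.129, 0.2176]
orientation: [-1.57, 0.073, -0.071]
force: [0.7, -0.9, 0.5]
opening: 0.093
t: 1.35
tool_pos: [0.4535, -0.129, 0.2171]
orientation: [-1.57, 0.074, -0.07]
force: [-0.0, -0.7, -0.3]
opening: 0.0931
1.35 [ 0.45345922 -0.12899145  0.21714983] -0.09128170831114665 [-2.57961735e-03 -3.83936957e-05 -9.99996672e-01] [-0.01976354 -0.74894337 -0.25337403]
```

```bash
python3 -m inch '[[-1,0.024,0.038,0,0],[-1,0.024,0.038,-0.02,0],[-1,0.024,0.038,-0.05,0],[-1,0.024,0.038,-0.08,0],[-1,0.024,0.038,-0.101,0],[-1,0.024,0.038,-0.101,0],[-1,0.024,0.038,-0.101,0]]' 25; python3 - <<'E'
from h import *
a=shot('side','side1');b=shot('top','top1')
o=np.zeros((460,780,3),np.uint8)
o[:390,:450]=cv2.resize(a['color'][195:325,245:395,::-1],(450,390),interpolation=cv2.INTER_CUBIC)
o[:,455:775]=cv2.resize(b['color'][125:240,270:350,::-1],(320,460),interpolation=cv2.INTER_CUBIC)
cv2.imwrite('pics/crop1.png',o)
E
```

```text
t: 2.22
tool_pos: [0.4777, -0.0923, 0.1171]
orientation: [-1.57, 0.075, -0.072]
force: [-0.1, 0.4, -0.3]
opening: 0.0931
```

View pics/crop1.png

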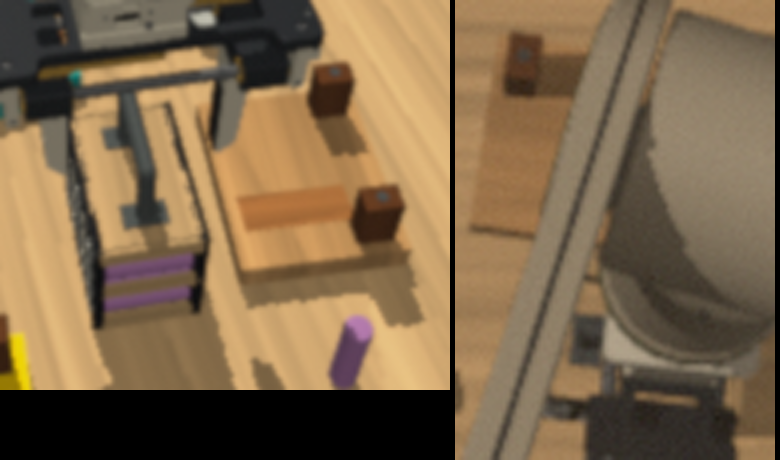

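The fingers straddle the handle, with their tips at crop (55,170) and (230,140) and the bar between them. I close and then test-lift.

```bash
python3 -m inch '[[0,0,0,0,0],[1,0,0,0,0],[1,0,0,0,0],[1,0,0,0,0],[1,0,0,0,0],[1,0,0,0,0],[1,0,0,0,0],[1,0,0,0,0]]' 25; python3 -m inch '[[1,0,0,0.001,0],[1,0,0,0.001,0],[1,0,0,0.002,0],[1,0,0,0.002,0],[1,0,0,0.002,0]]'
```

```text
t: 3.32
tool_pos: [0.4782, -0.0919, 0.1176]
orientation: [-1.57, 0.073, -0.072]
force: [0.0, -0.4, 0.5]
opening: 0.0175
t: 3.95
tool_pos: [0.4779, -0.0917, 0.1191]
orientation: [-1.57, 0.074, -0.072]
force: [0.0, 0.8, -8.2]
opening: 0.0113
```

```bash
python3 -m inch '[[1,0.004,0.004,0,0],[1,0.008,0.008,0,-0.01],[1,0.013,0.013,0,-0.02],[1,0.018,0.018,0,-0.03],[1,0.022,0.022,0,-0.03],[1,0.026,0.026,0,-0.03],[1,0.03,0.031,0,-0.03],[1,0.03,0.031,0,-0.03]]'; python3 - <<'E'
from h import *
s=robot.read_state();R=cv2.Rodrigues(s['orientation'])[0];print(s['t'],s['tool_pos'],np.arctan2(R[1,0],R[0,0]),s['force'],s['wrist_torque'])
a=shot('side','side2')
o=cv2.resize(a['color'][195:325,245:395,::-1],(750,650),interpolation=cv2.INTER_CUBIC)[:600]
cv2.imwrite('pics/crop2.png',o)
E
```

```text
t: 4.95
tool_pos: [0.5082, -0.0603, 0.1192]
orientation: [-1.569, 0.097, -0.095]
force: [-0.1, -0.2, -8.7]
opening: 0.011
4.95 [ 0.5082128  -0.06028637  0.11915148] -0.12194063595694118 [-0.11073241 -0.16381631 -8.71045962] [ 0.06407899 -0.10507723  0.00838209]
```

View pics/crop2.png

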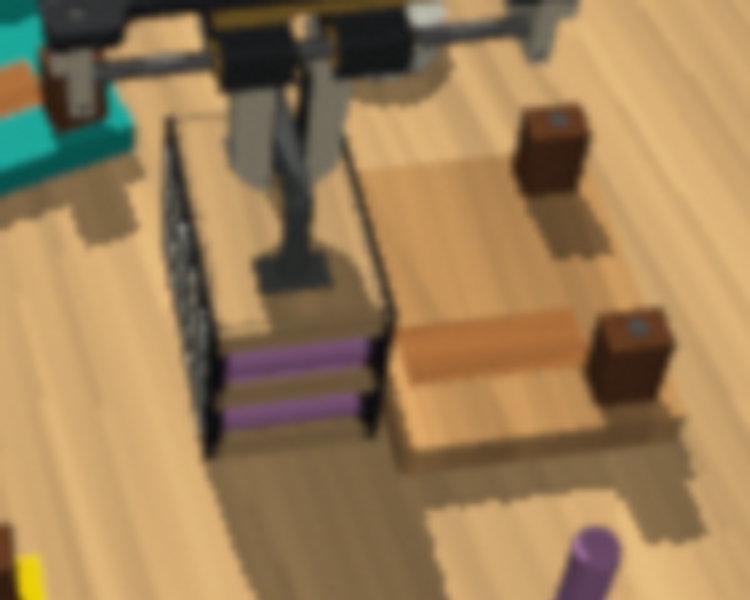

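```bash
for i in 1; do python3 -m inch '[[1,0,0,-0.0005,0],[1,0,0,-0.001,0],[1,0,0,-0.001,0]]'; python3 -m inch '[[1,0.001,0,0,0],[1,0.001,0,0,0]]';python3 -m inch '[[1,0.001,0,0,0],[1,0.001,0,0,0]]';python3 -m inch '[[1,0.001,0,0,0],[1,0.001,0,0,0]]'; done | grep -E 'pos|force'
```

```text
tool_pos: [0.5079, -0.0606, 0.1181]
force: [0.7, 0.1, -9.2]
tool_pos: [0.509, -0.0607, 0.1181]
force: [0.4, 0.3, -7.6]
tool_pos: [0.5102, -0.0607, 0.1182]
force: [-0.1, -0.6, -8.1]
tool_pos: [0.5113, -0.0606, 0.1181]
force: [-0.2, 0.2, -8.6]
```

```bash
(python3 -m inch '[[1,0,0,-0.0005,0],[1,0,0,-0.0005,0]]'; python3 -m inch '[[1,0.001,0,0,0],[1,0.001,0,0,0]]';python3 -m inch '[[1,0.001,0,0,0],[1,0.001,0,0,0]]';python3 -m inch '[[1,0.001,0,0,0],[1,0.001,0,0,0]]')| grep -E 'pos|force'; python3 -c "
from h import *
print(robot.read_state()['wrist_torque'])"
```

```text
tool_pos: [0.5115, -0.0608, 0.1179]
force: [-1.2, -1.2, -4.9]
tool_pos: [0.5126, -0.0609, 0.1182]
force: [-1.0, -1.3, -3.7]
tool_pos: [0.5138, -0.0611, 0.1185]
force: [-2.6, -2.3, -1.7]
tool_pos: [0.5149, -0.0612, 0.1187]
force: [-3.4, -2.7, 0.6]
[-0.37431349  0.61664913 -0.01411711]
```

```bash
python3 - <<'E'
from h import *
s=robot.read_state();R=cv2.Rodrigues(s['orientation'])[0];print(np.arctan2(R[1,0],R[0,0]))
a=shot('side','side3')
o=cv2.resize(a['color'][210:300,260:360,::-1],(660,594),interpolation=cv2.INTER_CUBIC)
cv2.imwrite('pics/crop3.png',o)
E
```

```text
-0.12249495395484496
```

View pics/crop3.png

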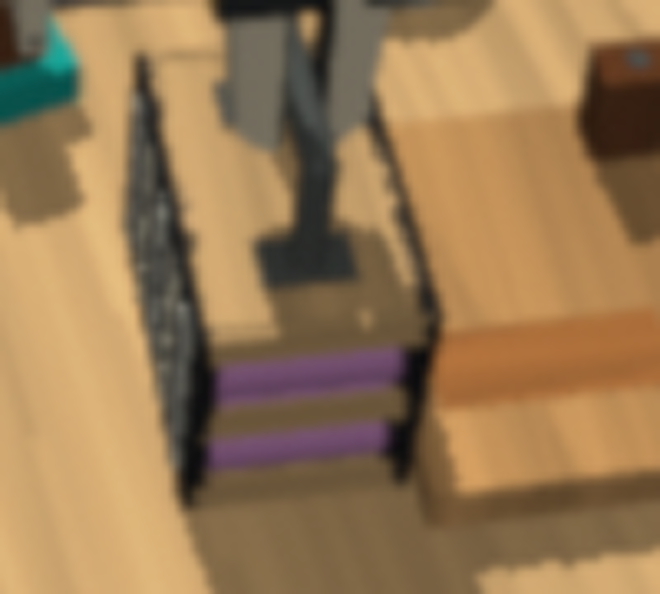

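```bash
python3 - <<'E'
from h import *
S=load('side3');f=lambda x,y:(260+(x-3)/6.6,210+(y-3)/6.6)
ex=np.array([np.cos(.122),-np.sin(.122)]);ey=np.array([-ex[1],ex[0]]);M=np.array([.5505,-.066])
for n,p,z in[('packfoot',(405,482),0),('packfootNear',(190,503),0),('packtop',(432,335),.09),('packtopNear',(208,355),.09),('topfarF',(375,110),.09),('topfarN',(140,60),.09),('restbot',(432,525),0),('resttop',(436,487),.02)]:
    X=onz(S,*f(*p),z)[:2]; print(n,(X*1000).round(1),((X-M)@ex*1000).round(1),((X-M)@ey*1000).round(1))
E
```

```text
packfoot [ 541.7 -120.7] -2.0 -55.4
packfootNear [ 472.8 -109.2] -71.8 -52.3
packtop [ 539.  -126.6] -4.0 -61.6
packtopNear [ 473.5 -115.4] -70.5 -58.4
topfarF [552.9 -40.4] -0.8 25.7
topfarN [486.9   0. ] -71.1 57.8
restbot [ 544.4 -137.9] 2.7 -72.1
resttop [ 544.2 -136.3] 2.3 -70.6
```

```bash
(python3 -m inch '[[1,0,0,0.001,0],[1,0,0,0.0015,0],[1,0,0,0.0015,0]]'; for k in 1; do python3 -m inch '[[1,0.001,0,0,0],[1,0.001,0,0,0]]';python3 -m inch '[[1,0.001,0,0,0],[1,0.001,0,0,0]]';python3 -m inch '[[1,0.001,0,0,0],[1,0.001,0,0,0]]';done)| grep -E 'pos|force'; python3 - <<'E'
from h import *
s=robot.read_state();print(s['wrist_torque'])
a=shot('side','side4')
o=cv2.resize(a['color'][210:300,260:360,::-1],(660,594),interpolation=cv2.INTER_CUBIC)
cv2.imwrite('pics/crop4.png',o)
E
```

```text
tool_pos: [0.5145, -0.0609, 0.1196]
force: [0.6, 0.6, -9.6]
tool_pos: [0.5154, -0.0608, 0.1193]
force: [-1.2, 0.2, -8.9]
tool_pos: [0.5164, -0.0608, 0.1193]
force: [-0.9, 0.8, -7.7]
tool_pos: [0.5175, -0.0608, 0.1193]
force: [-1.3, 1.3, -8.2]
[-0.02004388  0.32943019 -0.07495659]
```

View pics/crop4.png

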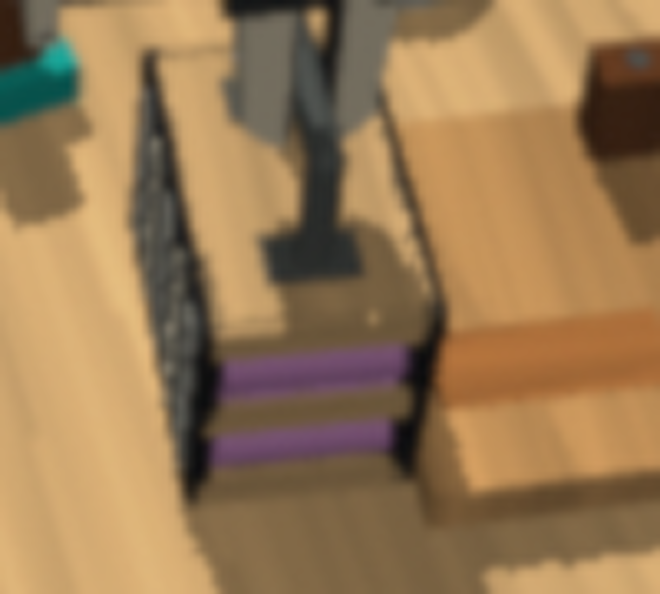

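Contact shows in Fx, and the z moment puts it at the right corner only, so I turn clockwise in small steps while watching the moment.

```bash
cat > st.py <<'E'
from h import *
F=[];W=[]
s=robot.read_state();R=cv2.Rodrigues(s['orientation'])[0]
p=s['tool_pos'];d=p[:2]-[.5505,-.066];c,n=np.cos(.122),np.sin(.122)
print(round(s['t'],2),'pos',(p*1e3).round(1),'rest',np.round([1e3*(d[0]*c-d[1]*n),1e3*(d[0]*n+d[1]*c),p[2]*1e3+19],1),'yaw',round(float(np.arctan2(R[1,0],R[0,0])),4),'F',s['force'].round(1),'W',s['wrist_torque'].round(3),round(float(s['opening']),4))
E
for k in 1 ; do python3 -m inch '[[1,0.001,0,0,0],[1,0.001,0,0,0]]'>/dev/null; python3 st.py; python3 -m inch '[[1,0,0,0,-0.01],[1,0,0,0,-0.01]]'>/dev/null; python3 st.py; python3 -m inch '[[1,0,0,0,-0.01],[1,0,0,0,-0.01]]'>/dev/null; python3 st.py;  done
```

```text
8.6 pos [518.5 -60.8 119.4] rest [-32.4   1.2 138.4] yaw -0.1223 F [-2.  -0.2 -6.4] W [-0.063  0.48  -0.068] 0.0112
8.85 pos [518.4 -60.8 119.4] rest [-32.4   1.2 138.4] yaw -0.1326 F [-2.2  0.3 -5.7] W [-0.025  0.531 -0.057] 0.0111
9.1 pos [518.4 -60.9 119.4] rest [-32.5   1.2 138.4] yaw -0.1428 F [-3.  -0.6 -7.1] W [-0.006  0.525  0.035] 0.011
```

```bash
python3 -m inch '[[1,0,0,-0.0007,0.005],[1,0,0,-0.0014,0.005],[1,0,0,-0.0014,0.005]]'>/dev/null; python3 st.py;  python3 -m inch '[[1,0,0,-0.0007,0],[1,0,0,-0.0007,0]]'>/dev/null; python3 st.py; python3 - <<'E'
from h import *
a=shot('side','side5')
o=cv2.resize(a['color'][210:300,260:360,::-1],(660,594),interpolation=cv2.INTER_CUBIC)
cv2.imwrite('pics/crop5.png',o)
E
```

```text
9.47 pos [518.9 -61.3 119.3] rest [-31.9   0.8 138.3] yaw -0.1377 F [-5.2 -1.1  1.6] W [-0.233  1.117  0.019] 0.0111
9.72 pos [519.4 -61.5 119.4] rest [-31.4   0.7 138.4] yaw -0.1376 F [-4.3  0.1  2.8] W [-0.04   0.981 -0.011] 0.0111
```

View pics/crop5.png

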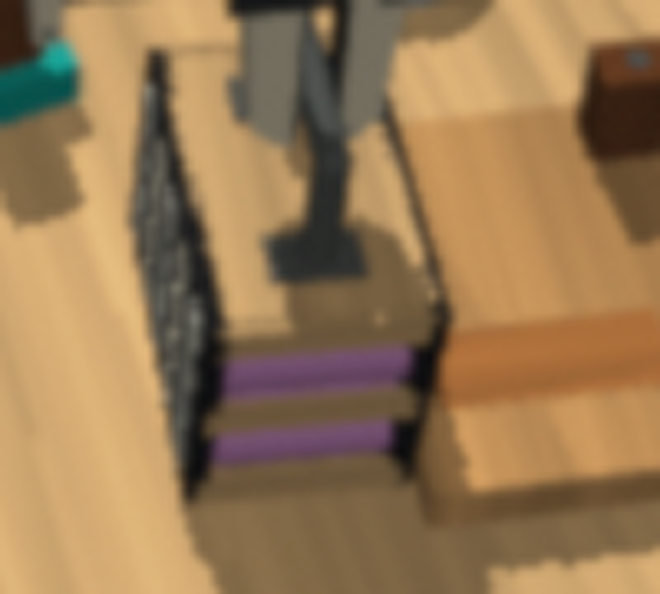

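The pack is now against the edge and has just begun to lean over it, with the bar about 6 mm forward. I work out the arc for the tipping.

```bash
cat > arc.py <<'E'
import sys; from h import *
# waypoints (deg) -> shifts from the measured pose
s=robot.read_state();p=s['tool_pos'];c,n=np.cos(.137),np.sin(.137);d=p[:2]-[.5505,-.066]
x0=1e3*(d[0]*c-d[1]*n);z0=1e3*p[2]+19-1.6
print('rest x,z',round(x0,1),round(z0,1),'theta by x,z-angle',round(np.degrees(np.arctan2(x0,z0-20)+np.arctan2(37.5,115)),1),'r',round(float(np.hypot(x0,z0-20)),1))
for a in sys.argv[1:]:
    t=np.radians(float(a));x=-37.5*np.cos(t)+115*np.sin(t);z=20+115*np.cos(t)+37.5*np.sin(t)
    print(a,np.round([(x-x0)*c/1e3,-(x-x0)*n/1e3,(z-z0)/1e3],4))
E
python3 arc.py 6 9 12 15 18 21 24 27
```

```text
rest x,z -31.4 136.8 theta by x,z-angle 3.0 r 121.0
6 [ 0.0061 -0.0008  0.0015]
9 [ 0.0123 -0.0017  0.0026]
12 [ 0.0185 -0.0026  0.0035]
15 [ 0.0248 -0.0034  0.004 ]
18 [ 0.031  -0.0043  0.0041]
21 [ 0.0373 -0.0051  0.004 ]
24 [ 0.0435 -0.006   0.0035]
27 [ 0.0498 -0.0069  0.0027]
```

```bash
python3 -m inch '[[1,0.006,-0.001,0.0015,0],[1,0.012,-0.002,0.0025,0],[1,0.018,-0.0025,0.0035,0],[1,0.0245,-0.0035,0.004,0],[1,0.031,-0.0045,0.004,0],[1,0.037,-0.005,0.004,0],[1,0.0435,-0.006,0.0035,0],[1,0.0435,-0.006,0.0035,0]]'>/dev/null; python3 st.py; python3 arc.py 27 30 33 36 39 42 45 48
```

```text
10.78 pos [563.5 -67.6 122.9] rest [ 13.1  -0.  141.9] yaw -0.1376 F [-2.4  0.4  2.4] W [ 0.008  0.535 -0.016] 0.0111
rest x,z 13.1 140.3 theta by x,z-angle 24.3 r 121.1
27 [ 0.0056 -0.0008 -0.0009]
30 [ 0.0118 -0.0016 -0.002 ]
33 [ 0.0179 -0.0025 -0.0035]
36 [ 0.0239 -0.0033 -0.0053]
39 [ 0.0299 -0.0041 -0.0074]
42 [ 0.0357 -0.0049 -0.0098]
45 [ 0.0413 -0.0057 -0.0125]
48 [ 0.0468 -0.0065 -0.0155]
```

```bash
python3 -m inch '[[1,0.0055,-0.001,-0.001,0],[1,0.012,-0.0015,-0.002,0],[1,0.018,-0.0025,-0.0035,0],[1,0.024,-0.0035,-0.0055,0],[1,0.03,-0.004,-0.0075,0],[1,0.0355,-0.005,-0.010,0],[1,0.0415,-0.0055,-0.0125,0],[1,0.0415,-0.0055,-0.0125,0]]'>/dev/null; python3 st.py; python3 arc.py 48 51 54 57 60 63 66 69
```

```text
11.78 pos [605.4 -73.2 110.2] rest [ 55.4  -0.5 129.2] yaw -0.1377 F [-3.5  0.2 -2. ] W [-0.018  0.435  0.03 ] 0.011
rest x,z 55.4 127.6 theta by x,z-angle 45.3 r 121.0
48 [ 0.0049 -0.0007 -0.0028]
51 [ 0.0103 -0.0014 -0.0061]
54 [ 0.0154 -0.0021 -0.0097]
57 [ 0.0204 -0.0028 -0.0135]
60 [ 0.0252 -0.0035 -0.0176]
63 [ 0.0297 -0.0041 -0.022 ]
66 [ 0.0341 -0.0047 -0.0266]
69 [ 0.0381 -0.0053 -0.0314]
```

```bash
python3 -m inch '[[1,0.005,-0.0005,-0.003,0],[1,0.0105,-0.0015,-0.006,0],[1,0.0155,-0.002,-0.0095,0],[1,0.0205,-0.003,-0.0135,0],[1,0.025,-0.0035,-0.0175,0],[1,0.0295,-0.004,-0.022,0],[1,0.034,-0.0045,-0.0265,0],[1,0.034,-0.0045,-0.0265,0]]'>/dev/null; python3 st.py; python3 arc.py 69 72 74 76 78 80 82 84; python3 - <<'E'
from h import *
a=shot('side','side6')
o=cv2.resize(a['color'][200:300,270:400,::-1],(780,600),interpolation=cv2.INTER_CUBIC)
cv2.imwrite('pics/crop6.png',o)
E
```

```text
12.78 pos [639.7 -77.8  83.3] rest [ 90.   -0.9 102.3] yaw -0.1377 F [-1.6 -0.5 -0.2] W [-0.137  0.193  0.012] 0.0113
rest x,z 90.0 100.7 theta by x,z-angle 66.2 r 120.9
69 [ 0.0039 -0.0005 -0.0045]
72 [ 0.0077 -0.0011 -0.0095]
74 [ 0.0101 -0.0014 -0.0129]
76 [ 0.0124 -0.0017 -0.0165]
78 [ 0.0146 -0.002  -0.0201]
80 [ 0.0166 -0.0023 -0.0238]
82 [ 0.0185 -0.0026 -0.0275]
84 [ 0.0203 -0.0028 -0.0314]
```

View pics/crop6.png

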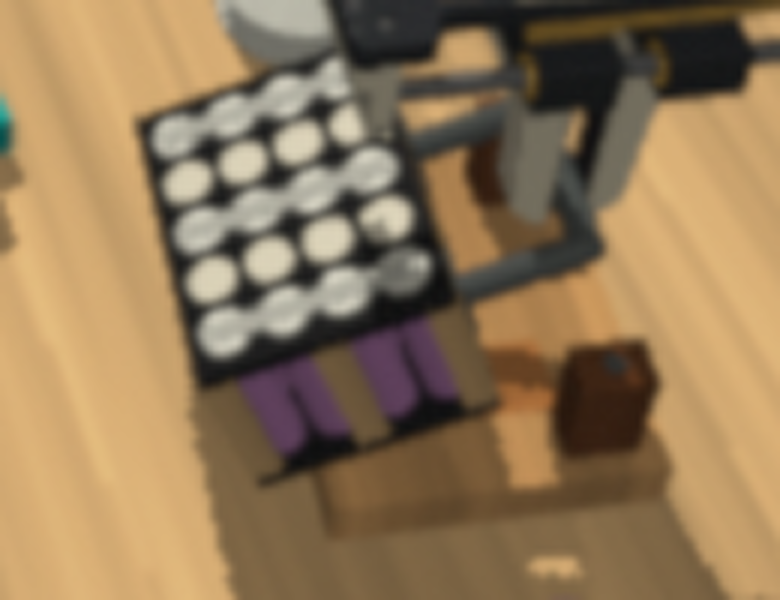

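The picture shows the pack tilted about 66° over the near edge at crop (325,500), and the handle is heading between the blocks. I continue the lowering.

```bash
python3 -m inch '[[1,0.004,-0.0005,-0.0045,0],[1,0.0075,-0.001,-0.0095,0],[1,0.010,-0.0015,-0.013,0],[1,0.0125,-0.0015,-0.0165,0],[1,0.0145,-0.002,-0.020,0],[1,0.0165,-0.0025,-0.024,0],[1,0.018,-0.0025,-0.0265,0],[1,0.018,-0.0025,-0.0265,0]]'>/dev/null; python3 st.py; python3 arc.py 83 84 85 86 87 88 89 90
```

```text
13.82 pos [657.2 -80.2  56.4] rest [107.6  -1.1  75.4] yaw -0.1376 F [-3.7  0.8 -0.4] W [0.005 0.717 0.049] 0.0113
rest x,z 107.6 73.8 theta by x,z-angle 81.5 r 120.3
83 [ 0.002  -0.0003 -0.0026]
84 [ 0.0028 -0.0004 -0.0045]
85 [ 0.0037 -0.0005 -0.0064]
86 [ 0.0045 -0.0006 -0.0084]
87 [ 0.0052 -0.0007 -0.0104]
88 [ 0.006  -0.0008 -0.0123]
89 [ 0.0067 -0.0009 -0.0143]
90 [ 0.0073 -0.001  -0.0163]
```

```bash
python3 -m inch '[[1,0.002,-0.0005,-0.0025,0],[1,0.003,-0.0005,-0.0045,0],[1,0.0035,-0.0005,-0.0065,0],[1,0.0045,-0.0005,-0.0085,0],[1,0.005,-0.0005,-0.0105,0],[1,0.006,-0.001,-0.0125,0],[1,0.0065,-0.001,-0.0135,0],[1,0.0065,-0.001,-0.0135,0]]'>/dev/null; python3 st.py;python3 arc.py 90;python3 -m inch '[[1,0,0,-0.001,0],[1,0,0,-0.001,0]]'>/dev/null; python3 st.py; python3 -m inch '[[1,0,0,-0.001,0],[1,0,0,-0.001,0]]'>/dev/null; python3 st.py
```

```text
14.82 pos [664.3 -81.3  44.2] rest [114.8  -1.3  63.2] yaw -0.1375 F [-6.4  0.7  5.2] W [0.117 1.287 0.063] 0.0108
rest x,z 114.8 61.6 theta by x,z-angle 88.1 r 122.1
90 [ 0.0002 -0.     -0.0041]
15.07 pos [664.4 -81.3  44.1] rest [114.9  -1.3  63.1] yaw -0.1375 F [-8.5  1.2  5. ] W [ 0.173  1.558 -0.026] 0.0111
15.32 pos [664.5 -81.3  44. ] rest [115.   -1.3  63. ] yaw -0.1374 F [-8.3  0.9  6. ] W [0.194 1.631 0.034] 0.0116
```

```bash
python3 - <<'E'
from h import *
a=shot('side','side7')
o=cv2.resize(a['color'][200:300,270:400,::-1],(780,600),interpolation=cv2.INTER_CUBIC)
cv2.imwrite('pics/crop7.png',o)
E
```

```text
(no output)
```

View pics/crop7.png

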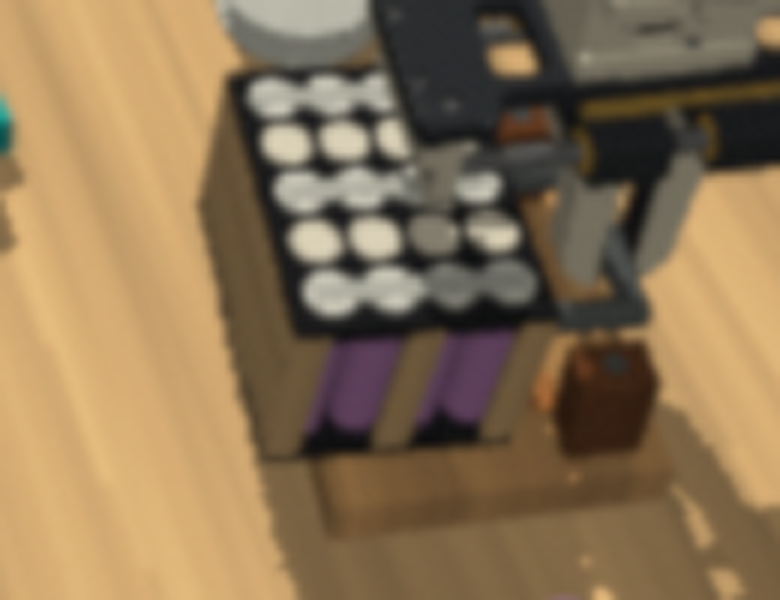

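```bash
python3 - <<'E'
from h import *
S=load('side7');f=lambda x,y:(270+(x-3)/6,200+(y-3)/6)
a=.137;ex=np.array([np.cos(a),-np.sin(a),0]);ey=np.array([np.sin(a),np.cos(a),0]);M=np.array([.5505,-.066,0])
for n,p in dict(foot=(265,459),head=(510,440),foottop=(300,333),headtop=(552,320)).items():
    for yo in(-.058,-.060,-.062):
        o,d=ray(S,*f(*p)); X=o+d*(yo-(o-M)@ey)/(d@ey); print(n,yo,((X-M)@ex*1e3).round(1),(X[2]*1e3).round(1))
E
python3 -m inch '[[1,0,0,0.002,0],[1,0,0,0.002,0]]'>/dev/null; python3 st.py
```

```text
foot -0.058 -20.2 33.2
foot -0.06 -20.9 36.4
foot -0.062 -21.6 39.6
head -0.058 67.6 26.3
head -0.06 66.5 29.6
head -0.062 65.4 32.8
foottop -0.058 -14.6 104.6
foottop -0.06 -15.3 107.4
foottop -0.062 -16.0 110.3
headtop -0.058 70.5 95.7
headtop -0.06 69.4 98.5
headtop -0.062 68.3 101.4
15.62 pos [665.  -81.4  46.9] rest [115.6  -1.4  65.9] yaw -0.1374 F [-4.9  1.1  1.7] W [ 0.102  0.753 -0.054] 0.0112
```

```bash
python3 -m inch '[[1,-0.001,0,0,0],[1,-0.001,0,0,0],[1,-0.001,0,0,0]]'>/dev/null; python3 st.py; python3 -m inch '[[1,-0.0015,0,0.0,0],[1,-0.0015,0,0,0],[1,-0.0015,0,0,0]]'>/dev/null; python3 st.py; python3 - <<'E'
from h import *
shot('side','side8')
# subpixel motion of the pack between side7 and side8: track features
A=cv2.cvtColor(load('side7')['color'],cv2.COLOR_RGB2GRAY);B=cv2.cvtColor(load('side8')['color'],cv2.COLOR_RGB2GRAY)
f=lambda x,y:(270+x/6,200+y/6)
p=np.float32([f(*q) for q in[(265,458),(300,332),(240,78),(510,440),(550,320),(330,300),(320,140)]]).reshape(-1,1,2)
q,st,_=cv2.calcOpticalFlowPyrLK(A,B,p,None,winSize=(11,11));print(np.round((q-p)[:,0],2).tolist(),st.ravel())
E
```

```text
16.0 pos [664.6 -81.4  47.4] rest [115.2  -1.4  66.4] yaw -0.1373 F [-3.   2.   2.2] W [ 0.22   0.334 -0.039] 0.0113
16.38 pos [664.1 -81.3  48.1] rest [114.6  -1.4  67.1] yaw -0.1372 F [1.6 2.1 2.7] W [ 0.325 -0.474  0.04 ] 0.0111
[[0.8500000238418579, 1.3899999856948853], [-2.440000057220459, 2.1700000762939453], [-1.8600000143051147, 2.390000104904175], [0.5799999833106995, 0.0], [-1.1200000047683716, -0.03999999910593033], [-2.3299999237060547, 2.009999990463257], [-2.0999999046325684, 1.7000000476837158]] [1 1 1 1 1 1 1]
```

```bash
python3 -m inch '[[1,0,0,0.001,0],[1,0,0,0.001,0],[1,0,0,0.001,0]]'>/dev/null; python3 st.py; python3 - <<'E'
from h import *
c=shot('side','side9')
B=load('side8')['color'];A=cv2.cvtColor(B,cv2.COLOR_RGB2GRAY);G=cv2.cvtColor(c['color'],cv2.COLOR_RGB2GRAY)
f=lambda x,y:(270+x/6,200+y/6)
p=np.float32([f(*q) for q in[(270,466),(285,345),(229,92),(513,440),(543,320)]]).reshape(-1,1,2)
q,st,_=cv2.calcOpticalFlowPyrLK(A,G,p,None,winSize=(11,11));print(np.round((q-p)[:,0],2).tolist())
cv2.imwrite('pics/crop9.png',cv2.resize(c['color'][200:300,270:400,::-1],(780,600),interpolation=cv2.INTER_CUBIC))
E
```

```text
16.8 pos [663.8 -81.4  48.6] rest [114.4  -1.5  67.6] yaw -0.1374 F [ 0.8  0.3 -2.6] W [ 0.034 -0.533  0.041] 0.0111
[[-0.07000000029802322, 0.03999999910593033], [-0.1899999976158142, 0.019999999552965164], [-0.10000000149011612, 0.0], [0.05999999865889549, -0.03999999910593033], [-0.09000000357627869, 0.029999999329447746]]
```

View pics/crop9.png

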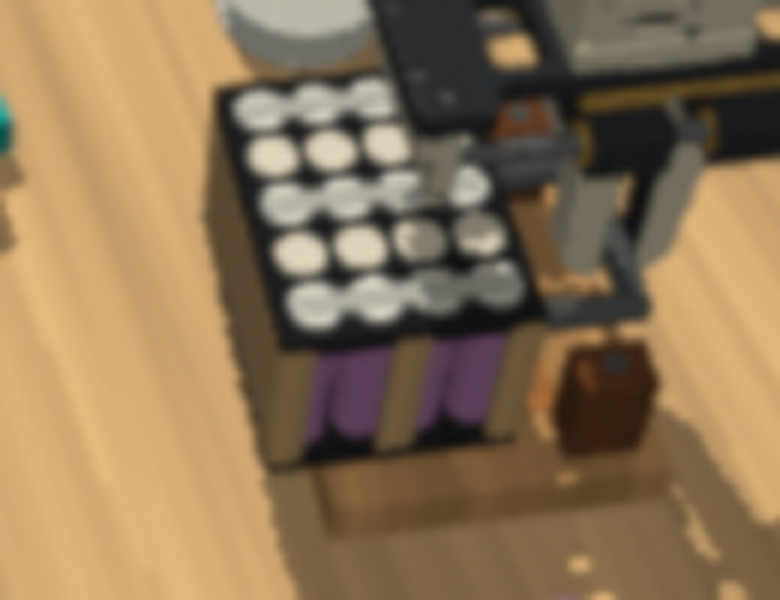

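The pack now lies flat on the rest. Before this it had over-rotated slightly onto its head edge under my forward push; it was set back gently while held. Now I slide it in small steps with the bar slightly unloaded.

```bash
python3 -m inch '[[1,0.001,0,-0.0002,0],[1,0.002,0,-0.0002,0],[1,0.003,0,-0.0002,0]]'>/dev/null; python3 st.py; python3 -m inch '[[1,0.001,0,0,0],[1,0.002,0,0,0],[1,0.003,0,0,0]]'>/dev/null; python3 st.py;
```

```text
17.23 pos [665.4 -81.5  47.9] rest [115.9  -1.4  66.9] yaw -0.1374 F [-6.6  0.1  1.1] W [0.006 0.858 0.026] 0.0111
17.6 pos [667.2 -81.5  47.4] rest [117.7  -1.2  66.4] yaw -0.1374 F [-6.2  0.2  0.8] W [0.026 1.012 0.016] 0.0118
```

```bash
python3 -m inch '[[1,0.000,0,0.001,0],[1,0.001,0,0.0015,0],[1,0.002,0,0.0015,0]]'>/dev/null; python3 st.py; python3 -m inch '[[1,0.001,0,0.0005,0],[1,0.002,0,0.0005,0],[1,0.003,0,0.0005,0]]'>/dev/null; python3 st.py; python3 - <<'E'
from h import *
c=shot('side','side10')
A=cv2.cvtColor(load('side9')['color'],cv2.COLOR_RGB2GRAY);G=cv2.cvtColor(c['color'],cv2.COLOR_RGB2GRAY)
f=lambda x,y:(270+x/6,200+y/6)
p=np.float32([f(*q) for q in[(270,466),(282,345),(222,92),(513,440),(543,320)]]).reshape(-1,1,2)
q,st,_=cv2.calcOpticalFlowPyrLK(A,G,p,None,winSize=(11,11));print(np.round((q-p)[:,0],2).tolist())
E
```

```text
17.98 pos [668.8 -81.5  48.3] rest [119.3  -1.   67.3] yaw -0.1374 F [-2.9  0.5 -3.6] W [-0.026  0.29   0.033] 0.0114
18.35 pos [671.9 -81.5  48.7] rest [122.3  -0.6  67.7] yaw -0.1374 F [-3.   0.8 -5. ] W [-0.102  0.146 -0.032] 0.0112
[[3.690000057220459, 0.05000000074505806], [3.859999895095825, -0.75], [3.4000000953674316, -0.75], [-0.5199999809265137, -9.149999618530273], [3.8299999237060547, -0.6800000071525574]]
```

```bash
for k in 1; do python3 -m inch '[[1,0.001,0,-0.0004,0],[1,0.002,0,-0.0004,0],[1,0.0025,0,-0.0004,0]]'>/dev/null; python3 st.py; python3 -m inch '[[1,0.001,0,0.0,0],[1,0.002,0,0,0],[1,0.0025,0,0,0]]'>/dev/null; python3 st.py; done
```

```text
18.77 pos [674.6 -81.5  48.4] rest [125.   -0.3  67.4] yaw -0.1374 F [-4.  -0.3 -4.3] W [-0.067  0.227  0.037] 0.0112
19.15 pos [677.2 -81.6  48.3] rest [127.6  -0.   67.3] yaw -0.1374 F [-2.5  0.2 -5. ] W [-0.068  0.216  0.093] 0.0112
```

```bash
for k in 1; do python3 -m inch '[[1,0.001,0,-0.0004,0],[1,0.0015,-0.0003,-0.0004,0]]'>/dev/null; python3 st.py; python3 -m inch '[[1,0.001,-0.0002,0,0],[1,0.001,-0.0002,0,0]]'>/dev/null; python3 st.py;python3 -m inch '[[1,0.001,-0.0002,0,0],[1,0.001,-0.0002,0,0]]'>/dev/null; python3 st.py; done
```

```text
19.4 pos [678.2 -81.9  48.2] rest [128.7  -0.2  67.2] yaw -0.1375 F [-7.5 -0.2  0.3] W [-0.083  1.115  0.029] 0.0112
19.65 pos [678.2 -81.9  48.2] rest [128.7  -0.2  67.2] yaw -0.1375 F [-8.7  1.3  1.1] W [0.082 1.325 0.03 ] 0.0115
19.9 pos [678.2 -81.9  48.2] rest [128.7  -0.2  67.2] yaw -0.1375 F [-9.   0.7  1.4] W [0.143 1.306 0.021] 0.0114
```

Fx jumped and motion stopped at rest x 128.7 (129 expected), with almost no z moment, so both blocks are touched. I relax, open a little and withdraw upward.

```bash
python3 -m inch '[[1,-0.0005,0,0.0005,0],[1,-0.0005,0,0.0005,0]]'>/dev/null; python3 st.py; python3 -m inch '[[0.8,0,0,0,0],[0.5,0,0,0,0],[0.5,0,0,0,0],[0.5,0,0,0,0],[0.5,0,0,0,0]]'>/dev/null; python3 st.py; python3 - <<'E'
from h import *
c=shot('side','side11')
A=cv2.cvtColor(load('side10')['color'],cv2.COLOR_RGB2GRAY);G=cv2.cvtColor(c['color'],cv2.COLOR_RGB2GRAY)
f=lambda x,y:(273.7+x/6,200+y/6)
p=np.float32([f(*q) for q in[(270,466),(282,342),(222,90),(545,318)]]).reshape(-1,1,2)
q,st,_=cv2.calcOpticalFlowPyrLK(A,G,p,None,winSize=(11,11));print(np.round((q-p)[:,0],2).tolist())
E
```

```text
20.15 pos [678.  -81.9  48.8] rest [128.5  -0.3  67.8] yaw -0.1376 F [-1.4  0.5 -4.5] W [-0.051 -0.021 -0.038] 0.0112
20.77 pos [678.3 -81.9  49.2] rest [128.8  -0.3  68.2] yaw -0.1375 F [ 0.7  0.4 -0.6] W [-0.052 -0.095 -0.022] 0.0232
[[2.5799999237060547, -0.8500000238418579], [3.2699999809265137, -0.5400000214576721], [2.7799999713897705, -0.9100000262260437], [2.5399999618530273, -0.5299999713897705]]
```

Released with the forces near zero. I retract up, then back toward the robot's right side to clear the view.

```bash
python3 -m inch '[[0.5,0,0,0.02,0],[0.5,0,0,0.05,0],[0.5,0,0,0.09,0],[0.5,0,0,0.14,0],[0.5,0,0,0.18,0],[0.5,-0.03,-0.05,0.2,0],[0.5,-0.06,-0.1,0.2,-0.1],[0.5,-0.1,-0.16,0.2,-0.2]]'>/dev/null; python3 -m inch '[[0.5,-0.04,-0.06,0,-0.1],[0.5,-0.08,-0.12,0,-0.2],[0.5,-0.12,-0.18,0,-0.3],[0.5,-0.16,-0.24,0,-0.4],[0.5,-0.2,-0.30,0,-0.5],[0.5,-0.2,-0.30,0,-0.5]]'; python3 st.py; python3 - <<'E'
from h import *
a=shot('side','side12');b=shot('top','top12')
o=np.zeros((590,795,3),np.uint8)
o[:400,:480]=cv2.resize(a['color'][200:300,270:390,::-1],(480,400),interpolation=cv2.INTER_CUBIC)
o[:,485:795]=cv2.resize(b['color'][120:238,275:337,::-1],(310,590),interpolation=cv2.INTER_CUBIC)
o[400:590,:480]=cv2.resize(b['color'][125:201,260:452,::-1],(480,190))
cv2.imwrite('pics/crop12.png',o)
# bystanders and rest unchanged? compare with start
for n in('side','top'):
    d=cv2.absdiff(load(n+'0')['color'],load(n+'12')['color']).max(2)
    print(n,[(k,int((d[v-9:v+10,u-9:u+10]>40).sum())) for k,(u,v) in (dict(spool=(320,199),cell=(362,312),meter=(385,370)) if n=='side' else dict(spool=(235,157),cell=(369,172),meter=(410,176))).items()])
E
```

```text
t: 22.58
tool_pos: [0.3814, -0.5373, 0.2536]
orientation: [-1.472, 0.659, -0.657]
force: [0.7, -0.1, -0.3]
opening: 0.0233
22.57 pos [ 381.4 -537.3  253.6] rest [-110.5 -488.4  272.6] yaw -0.8425 F [ 0.7 -0.1 -0.3] W [ 0.052 -0.038  0.016] 0.0233
side [('spool', 289), ('cell', 150), ('meter', 52)]
top [('spool', 0), ('cell', 20), ('meter', 0)]
```

View pics/crop12.png

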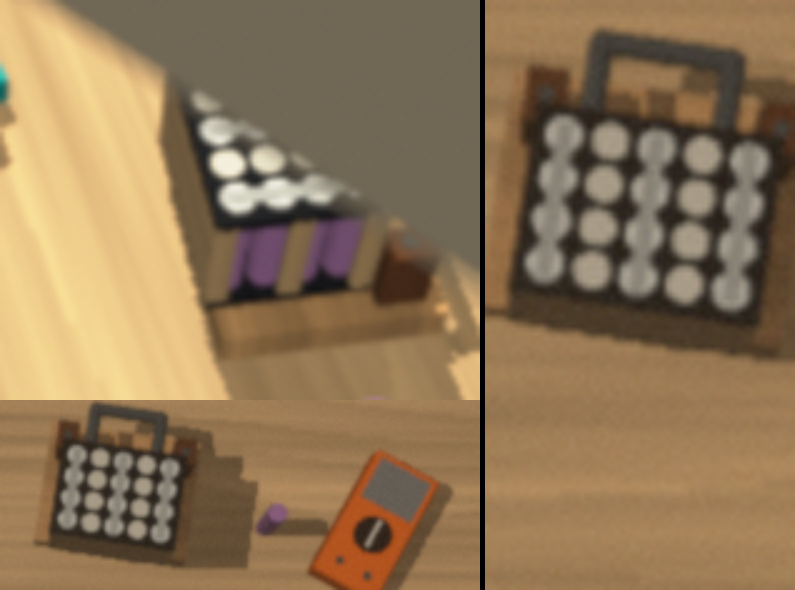

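```bash
python3 - <<'E'
from h import *
T=load('top12');I=T['color'].astype(np.float32)
a=.137;ex=np.array([np.cos(a),-np.sin(a),0]);ey=np.array([np.sin(a),np.cos(a),0]);M=np.array([.5505,-.066,0])
def prof(x0,x1,z):
    ys=np.arange(-84,85,4);out=[]
    for y in ys:
        v=[cv2.getRectSubPix(I,(1,1),tuple(map(float,proj(T,M+ex*x/1e3+ey*y/1e3+[0,0,z]))))[0,0] for x in np.linspace(x0,x1,5)]
        out.append((int(y),*np.mean(v,0).astype(int).tolist()))
    return out
print('blocks z62');print(*prof(100,108,.062));print('legs z57.5');print(*prof(108,120,.0575));print('pack z95');print(*prof(20,70,.095))
E
```

```text
blocks z62
(-84, 129, 100, 69) (-80, 96, 75, 50) (-76, 94, 73, 50) (-72, 97, 75, 50) (-68, 108, 79, 50) (-64, 83, 54, 35) (-60, 79, 52, 33) (-56, 78, 53, 36) (-52, 80, 51, 31) (-48, 81, 54, 33) (-44, 119, 87, 56) (-40, 149, 110, 71) (-36, 120, 91, 60) (-32, 66, 59, 52) (-28, 68, 64, 56) (-24, 97, 78, 59) (-20, 141, 103, 66) (-16, 143, 105, 67) (-12, 143, 106, 67) (-8, 142, 105, 67) (-4, 121, 89, 57) (0, 109, 82, 54) (4, 111, 83, 55) (8, 119, 89, 58) (12, 141, 104, 67) (16, 134, 100, 64) (20, 129, 96, 62) (24, 131, 97, 63) (28, 107, 81, 54) (32, 65, 58, 50) (36, 70, 65, 57) (40, 100, 80, 60) (44, 140, 104, 68) (48, 103, 73, 47) (52, 83, 55, 35) (56, 81, 56, 38) (60, 81, 56, 35) (64, 86, 56, 34) (68, 123, 88, 55) (72, 150, 111, 73) (76, 154, 120, 80) (80, 155, 123, 83) (84, 153, 120, 81)
legs z57.5
(-84, 145, 113, 78) (-80, 110, 86, 59) (-76, 96, 75, 51) (-72, 100, 78, 53) (-68, 102, 78, 52) (-64, 91, 67, 43) (-60, 92, 68, 45) (-56, 92, 68, 45) (-52, 90, 66, 44) (-48, 93, 70, 46) (-44, 109, 84, 56) (-40, 118, 91, 61) (-36, 96, 76, 54) (-32, 64, 59, 51) (-28, 68, 63, 57) (-24, 86, 71, 5
[... 620 characters left out ...]
4) (-60, 84, 62, 39) (-56, 69, 51, 35) (-52, 49, 41, 34) (-48, 93, 87, 77) (-44, 132, 125, 114) (-40, 136, 129, 117) (-36, 126, 120, 108) (-32, 76, 69, 61) (-28, 69, 60, 51) (-24, 125, 115, 99) (-20, 143, 131, 114) (-16, 136, 126, 109) (-12, 100, 91, 78) (-8, 57, 51, 42) (-4, 107, 100, 90) (0, 137, 130, 118) (4, 135, 129, 117) (8, 121, 114, 103) (12, 66, 59, 51) (16, 81, 73, 62) (20, 133, 122, 106) (24, 146, 135, 116) (28, 134, 124, 107) (32, 87, 78, 67) (36, 65, 58, 50) (40, 121, 115, 104) (44, 137, 130, 118) (48, 136, 129, 117) (52, 113, 106, 96) (56, 56, 48, 40) (60, 79, 59, 40) (64, 123, 90, 57) (68, 136, 99, 63) (72, 145, 108, 70) (76, 159, 124, 84) (80, 159, 125, 85) (84, 159, 125, 85)
```

```bash
python3 -c "
from plant import robot
print(robot.close_job())"
```

```text
the job is handed in; nothing more can be done
None
```

The battery pack is tipped over onto the rest, slid home against both end blocks and released. I handed the job in at about 23 s of the 67 s allowed.

**What I did:**
- I brought the pack up to the near edge hanging 1–2 mm off the bench by its handle. It took 8–9 N to carry.
- I squared it to the edge using the contact moment and tipped it along a 121 mm arc while gripping the handle bar.
- I then slid it to the blocks. It stopped at bar x = 128.7 mm (129 expected), pressed with about 9 N and almost no twisting moment. I relaxed, let go and withdrew.

**Last checks:**
- **Flat and home:** the pack lies flat with its head at the blocks and the handle in the gap.
- **Midway:** the handle sits about 1.3 mm off the middle, towards +y, measured to roughly ±1 mm. I did not correct this.
- **Bystanders:** the top view shows the spool and meter unchanged. The loose cell's position also matches, apart from a few changed pixels around it. The side view could not confirm this because the arm blocked part of it.

**What went less cleanly:**
- At the end of the tipping I pushed forward too hard, and the pack rotated about 4° past flat onto its head edge. I set it back down while still holding it, and it did not drop.
- After that the measured bar height stayed about 8 mm above the nominal value. I think the bar had slipped in the finger pads, but I did not confirm it.

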